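Set a dough sheeter's roller gap on a 7 mm gauge blade

ROBOT

A 7-joint arm with a two-finger parallel gripper is mounted at the origin on a cart in front of the work surface, level with it; the furniture and walls round the work are solid. World frame = base frame: x ahead of the robot, y to its left, z up, the work surface at z = 0. Lengths are in m, angles in rad, forces in N, time in s.
With the tool pointing down it reaches from about 0.4 to 0.85 m from the base axis. Payload 10.4 kg.
Tool frame: the origin (TCP) lies on the centre line of the jaws, within the pads' length; the fingertips stand 11 mm ahead of it and the grasp point (between the pads) lies 8 mm behind it; z points along the fingers, y is the line along which they close (so a half turn about z gives the same grasp; the last joint's range is limited). The gripper opens to 87 mm and grips with 3 to 60 N. Pads are 19 mm wide; open, the fingers measure 117 mm over their backs; the gripper's body (75 mm by 190 mm) begins 51 mm behind the grasp point.
Start: joints at [-0.023, 0.332, -0.065, 1.46, 0.022, 1.35, -0.088], TCP at [0.625, 0, 0.234] pointing down, gripper open.
Joint ranges: [-2.6, 2.6], [-0.5, 2.12], [-1.47, 1.34], [0.16, 2.42], [-1.27, 4.41], [0.06, 2.06], [-2.6, 2.6]. Speed limits (rad/s): [2.22, 2.22, 2.79, 2.79, 3.14, 3.14, 3.14].

INTERFACE

Orientations are given as a unit quaternion [x, y, z, w].
In Python, from bench import r gives the robot as it stands.
- The arm moves only by the shell command python3 -m pendant 'ROWS' [OPENING] [FORCE]. ROWS is JSON, a list of rows, each a list of 4 numbers: the shift along the tool's x, y, z in m, then the turn about the tool's z in rad. A call has 1 to 8 rows; each row shifts and turns the commanded pose from where the row before left it, along the tool's axes as they then stand; what a row does not reach is not made up. A row lasts 1/12 s, in which the tool goes at most 41.7 mm and 7.16 degrees, less where a joint would pass 70% of its speed; a pose out of reach is approached as far as the arm can. A call with a gripper value outside its range is refused whole. OPENING is the opening, from 0 (shut) to 1 (fully open), set as the call begins (- or left out, the last holds). The fingers move at their own pace and stop on an object; FORCE is the grip in N (left out, the last holds). Time passes only in rows, so rows that do not move let the fingers close. It gives the time, the measured TCP pose, the force, the opening and the grip force at its end, in the units of the state.
- r.read_state(): the state, without advancing time (a new reading comes with each control period).
- r.camera(name): name is "scene" or "side" or "wrist"; returns a dict with "img" (480x640x3 uint8, red, green, blue), "camera_matrix" (3x3 intrinsics, pixels), "dist_coeffs" ([k1, k2, p1, p2, k3] as OpenCV has them; the pictures are not rectified), "xyz" and "attitude" of the camera in the world. Camera axes: x right, y down, z forward; pixel columns grow to the right and rows downward; lengths in m; the calibration is good to about 2 mm. A picture is of the moment at which its call begins. There is no depth.
- r.close_job(): hands the job in; it is judged then, once.
Trained networks look in the newest picture that a camera, given by its name, has taken for a name from the list of things; names that differ only in an ending like _2 or _b are one class to them, and where a whole thing is asked for, a point or a joint stands for the part that bears it (a point fixed in the world has none). Each returns a list of dicts, best first, with "score" (0 to 1); they miss things now and then, are a little off and sometimes report something else, mostly with a low value. They report only what shows in the picture. A call takes as long as a camera call.
- r.outline_of(thing, camera): "mask" (480x640 bool, what is visible of it) and "bbox" ([centre column, centre row, width, height] in pixels, round what is visible of it).
The state is a dict: "time": time; "joint_positions": joint angles; "joint_vel": joint speeds; "joint_torque": joint torques, N m; "ee_pos": TCP position; "eef_rot": TCP orientation; "ft_force": force on the tool from outside, world axes, zero at the start; "torque": the same for the moment, N m; "width": finger opening in m; "grip_force": force on a finger pad.
Only numpy, scipy, OpenCV 4.12 (cv2) and the standard library are available. Lean on these libraries where they do the work, as an engineer would, in place of code of your own. Each camera call takes 0.05 s, during which the arm holds its last target. There are 200 camera calls.

TASK

The next dough must be rolled as thick as the gauge in the small wooden tray: lay its blade flat on the sheeter's feed table, slide it in squarely between the open rollers until the red line across the blade is under the front edge of the roller cover, and let go of it. Then pull the red-handled lever towards you until the top roller rests on the blade, and let go of the lever. Draw the gauge out again without disturbing the setting and lay it back in its tray, and do not push the mug, the star cutter or the red sprinkle tub about.

Things in the scene. Friction and masses are not known exactly. Their poses are not given: they have to be found in the camera images.
- sheeter: white bench dough sheeter, fixed, 270 mm deep, 215 mm wide, grey motor on its left cheek (to y = +126 mm). Origin on the table under the nip, where the two rollers are closest; +x along the feed, away from the operator, +y left. Feed table: flat metal plate, top at z = 85 mm, level with the lower roller's top, x = -159 to -15 mm, 148 mm wide between side flanges 11 mm high.
- cover_edge (a point): depth mark: point of the feed table's top straight under the front face of the roller cover's lip, mid-width (sheeter x = -32, y = 0, z = 85 mm; axes as the sheeter). The lip's lower edge is 22 mm above the table, the cover's top at z = 153 mm. The red line belongs here within 8 mm; the blade's tip is then 28 mm past the nip, where nothing stops it.
- guard_bar (a point): middle of the outermost bar of the wire finger guard (sheeter x = -100, z = 235 mm, bar along y from -80 to 80 mm). The guard slopes from here down to the cover's top edge (x = -30, z = 155 mm). Above the feed table a gripper fits only when leaned back towards the operator, under this guard.
- gauge: thickness gauge, loose, about 0.4 kg: steel blade 120 x 50 x 7 mm, red line across its middle, cranked blue handle at its rear. Origin at the middle of the blade's underside, under the line; +x to the tip (60 mm ahead), z up. The handle leaves the blade's top at x = -48 mm, 90 mm long, leaning back 40 degrees from vertical (direction (-0.643, 0, 0.766)).
- gauge_grip (a point): middle of the blue grip (gauge x = -83, y = 0, z = 49 mm; axes as the gauge). The grip is 70 mm long, 24 mm wide across y, 16 mm thick. Hold it here across y, the fingers pointing down along the handle, that is leaned 40 degrees.
- gauge_tray: fixed shallow wooden tray where the gauge lies, outer 156 x 86 mm, inner 142 x 72 mm, walls 14 mm high. Origin under its centre, +x along its length, away from the operator; floor 7 mm above the table. The gauge lies in it with its middle at the centre and its tip to +x.
- lever (a joint): setting lever on the sheeter's right, rad: 0 leaning back (rollers open), grows as its handle is pulled towards the operator, to 1.4. An eccentric moves the top roller: gap in mm about 9 + 10 sin(2.443 + angle): 15 at 0, 12 at 0.4, 7 at 0.90. Friction of about 1 N at the handle keeps it where it is left. It stops hard when the roller meets the blade; 5 N is ample.
- lever_grip (a point): middle of the red lever handle: a round bar along the sheeter's y, 20 mm thick, 66 mm long, sticking out to the right from the lever arm, 110 mm from the pivot. Closed fingers held behind it, pointing down, can pull it.
- lever_pivot (a point): point on the lever's axis (along the sheeter's y) in the plane of lever_grip; the handle sweeps a 110 mm circle over it: at 0 rad it leans 20 degrees back from upright (to sheeter +x), then moves over the top towards the operator (-x).
- top_axis (a point): middle of the top roller's axis; the gap between the rollers is its distance from low_axis less 44 mm
- low_axis (a point): middle of the lower roller's axis, 22 mm below the feed table's level (44 mm roller, turns freely)
- top_roller: the top roller, white, 44 mm in diameter, 150 mm long, turns freely
- mug: white mug 83 x 108 mm, 68 mm tall, a loose bystander; origin under its centre
- star_cutter: star biscuit cutter 57 x 55 mm, 22 mm tall, a loose bystander; origin under its centre
- red_tub: red sprinkle tub with a white cap, 44 mm wide, 70 mm tall, a loose bystander; origin under its centre

How it is judged:
By the outcome, as a careful person would: the job done as asked, in the order asked, and still so for the second after the job is handed in, with the robot touching nothing.
It also fails if it takes over 72 s, if anything falls off the work surface, if the arm or the gripper's body presses on something with over 40 N, if the wrist force passes 120 N, or if a joint passes its speed limit or range.

## Working session

There is one attempt and no reset: what is moved stays moved. The work goes in short steps, Python scripts to look and compute and a shell command to move; the robot and the scene stay as the last step left them, time stands still between calls to the robot, and variables do not carry over. Pictures are saved under pics/ and viewed, at most 10 in all, crops included, and the job is handed in when it is done.

```bash
ls; mkdir -p pics
cat > h.py <<'E'
import numpy as np, cv2
from scipy.spatial.transform import Rotation as R
from bench import r
def ray(c,uv):
    p=cv2.undistortPoints(np.array([[uv]],float),np.array(c['camera_matrix'],float),np.array(c['dist_coeffs'],float))[0,0]
    Rm=att(c); d=Rm@np.array([p[0],p[1],1.]); return np.array(c['xyz'],float),d
def att(c):
    a=np.array(c['attitude'],float); return R.from_quat(a).as_matrix() if a.size==4 else a.reshape(3,3)
def onz(c,uv,z):
    o,d=ray(c,uv); return o+d*(z-o[2])/d[2]
def proj(c,P):
    Rm=att(c); return cv2.projectPoints((np.array(P,float).reshape(-1,3)-np.array(c['xyz']))@Rm,np.zeros(3),np.zeros(3),np.array(c['camera_matrix'],float),np.array(c['dist_coeffs'],float))[0][:,0]
def save(c,n): cv2.imwrite('pics/'+n,c['img'][:,:,::-1])
E
python3 - <<'E'
from h import *
np.set_printoptions(precision=4,suppress=True)
s=r.read_state(); print({k:np.round(v,4) for k,v in s.items()})
print([x for x in dir(r) if x[0]!='_'])
cs={}
for n in ['scene','side']:
    c=r.camera(n); save(c,n+'0.png'); print(n,c['xyz'],c['attitude'],np.array(c['camera_matrix']).round(1).tolist())
    for t in ['sheeter','gauge','gauge_tray','lever','top_roller','mug','star_cutter','red_tub','gauge_grip','lever_grip']:
        print(n,t,[(round(o['score'],2),np.round(o['bbox']).tolist()) for o in r.outline_of(t,n)[:2]])
E
python3 -m pendant --help
```

```text
pics
{'time': np.float64(0.0), 'joint_positions': array([-0.0226,  0.3329, -0.0647,  1.4609,  0.0216,  1.3499, -0.0885]), 'joint_vel': array([-0.0007, -0.0009, -0.0002,  0.0001, -0.0005,  0.0006,  0.0022]), 'joint_torque': array([ -0.0001, -62.3246,   0.0244, -38.9891,  -0.0614,   0.0398,
         0.0002]), 'ee_pos': array([ 0.6246, -0.    ,  0.2328]), 'eef_rot': array([ 0.7071,  0.7071, -0.0005, -0.0005]), 'ft_force': array([ 0.2926,  0.7047, -0.1307]), 'torque': array([-0.0062,  0.0183, -0.0311]), 'grip_force': np.float64(0.0), 'width': np.float64(0.087)}
['PlanningError', 'camera', 'close_job', 'outline_of', 'read_state']
scene [ 0.0416 -0.8057  0.6064] [ 0.8089 -0.2368  0.1609 -0.5136] [[469.5, 0.0, 325.4], [0.0, 469.5, 244.7], [0.0, 0.0, 1.0]]
scene sheeter [(0.83, [343.0, 257.0, 128.0, 115.0])]
scene gauge [(0.66, [393.0, 400.0, 77.0, 42.0])]
scene gauge_tray [(0.9, [400.0, 402.0, 92.0, 72.0])]
scene lever [(0.8, [387.0, 246.0, 45.0, 58.0])]
scene top_roller []
scene mug [(0.62, [275.0, 246.0, 29.0, 32.0])]
scene star_cutter []
scene red_tub [(0.67, [312.0, 234.0, 15.0, 28.0])]
[... 265 characters left out ...]
 1.0]]
side sheeter [(0.87, [282.0, 249.0, 119.0, 130.0])]
side gauge [(0.62, [386.0, 228.0, 58.0, 26.0]), (0.48, [290.0, 199.0, 21.0, 35.0])]
side gauge_tray [(0.82, [382.0, 239.0, 55.0, 26.0])]
side lever [(0.67, [291.0, 196.0, 22.0, 32.0]), (0.27, [379.0, 236.0, 56.0, 25.0])]
side top_roller [(0.18, [291.0, 197.0, 22.0, 32.0])]
side mug [(0.98, [243.0, 330.0, 41.0, 44.0]), (0.56, [188.0, 324.0, 21.0, 37.0])]
side star_cutter [(0.57, [396.0, 275.0, 19.0, 14.0])]
side red_tub [(0.88, [187.0, 323.0, 22.0, 38.0])]
side gauge_grip [(0.66, [387.0, 232.0, 59.0, 27.0])]
side lever_grip [(0.61, [292.0, 200.0, 22.0, 36.0]), (0.44, [387.0, 228.0, 56.0, 27.0])]invalid input: not JSON, or not a number
```

View pics/scene0.png

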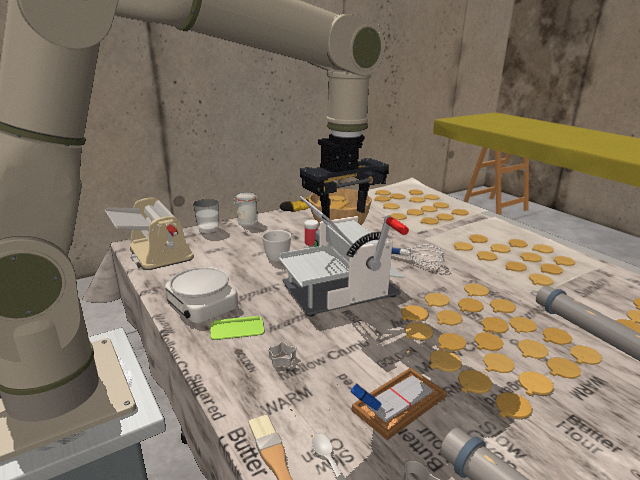

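View pics/side0.png

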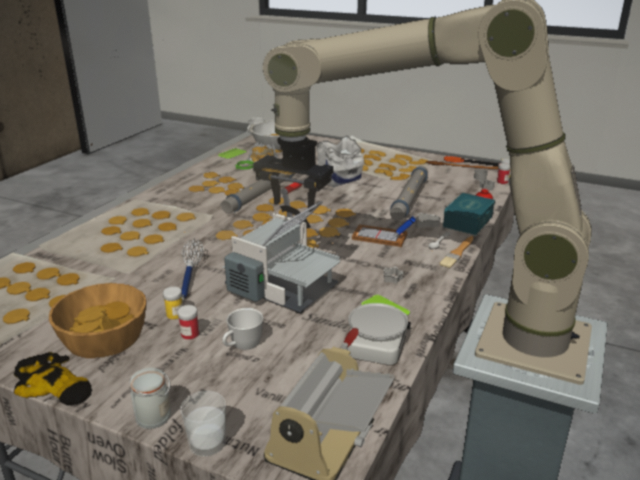

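```bash
cat > fit.py <<'E'
from h import *
from scipy.optimize import minimize
def box(lx,ly,z0,z1): return np.array([[sx*lx/2,sy*ly/2,z] for sx in(-1,1) for sy in(-1,1) for z in(z0,z1)])
def place(p,P):
    c,s=np.cos(p[2]),np.sin(p[2]); return np.c_[p[0]+c*P[:,0]-s*P[:,1],p[1]+s*P[:,0]+c*P[:,1],P[:,2]]
def fit(obs,P,p0):   # obs: list of (cam,mask)
    def cost(p):
        t=0
        for c,m in obs:
            h=cv2.convexHull((proj(c,place(p,P))*16).astype(np.int32)); a=np.zeros(m.shape,np.uint8)
            cv2.fillConvexPoly(a,h,1,shift=4); a=a>0; t+=1-(a&m).sum()/max((a|m).sum(),1)
        return t
    best=None
    for y in p0[2]:
        o=minimize(cost,[p0[0],p0[1],y],method='Nelder-Mead',options=dict(initial_simplex=[[p0[0],p0[1],y],[p0[0]+.02,p0[1],y],[p0[0],p0[1]+.02,y],[p0[0],p0[1],y+.2]],xatol=1e-4,fatol=1e-4))
        if best is None or o.fun<best.fun: best=o
    return best.x,best.fun
E
python3 - <<'E'
from fit import *
np.set_printoptions(precision=4,suppress=True)
cs={n:r.camera(n) for n in('scene','side')}
def m(t,n):
    o=r.outline_of(t,n); return cs[n],np.array(o[0]['mask'])
def cen(t,n,z):
    c,k=m(t,n); b=r.outline_of(t,n)[0]['bbox']; return onz(c,b[:2],z)[:2]
t=[m('gauge_tray',n) for n in cs]
P=box(.156,.086,0,.014); p0=cen('gauge_tray','scene',.01); ys=np.arange(-.9,.9,.3)
for o in (t,t[:1]): print('tray',fit(o,P,[*p0,ys]))
for tt in('mug','red_tub'): print(tt,cen(tt,'scene',.035),cen(tt,'side',.035))
print('star',cen('star_cutter','side',.011), onz(cs['scene'],(283,356),.011))
im=cs['scene']['img'][180:330,250:450]; cv2.imwrite('pics/crop1.png',cv2.resize(im,(800,600),interpolation=cv2.INTER_CUBIC)[:,:,::-1])
im=cs['side']['img'][170:320,210:410]; cv2.imwrite('pics/crop2.png',cv2.resize(im,(800,600),interpolation=cv2.INTER_CUBIC)[:,:,::-1])
E
```

```text
tray (array([ 0.5099, -0.347 ,  0.1219]), np.float64(1.090204918205036))
tray (array([ 0.5117, -0.3478,  0.1129]), np.float64(0.4554268785348775))
mug [0.5957 0.2906] [0.6033 0.2954]
red_tub [0.7248 0.303 ] [0.7308 0.3276]
star [ 0.3776 -0.1176] [ 0.3933 -0.1342  0.011 ]
```

View pics/crop1.png

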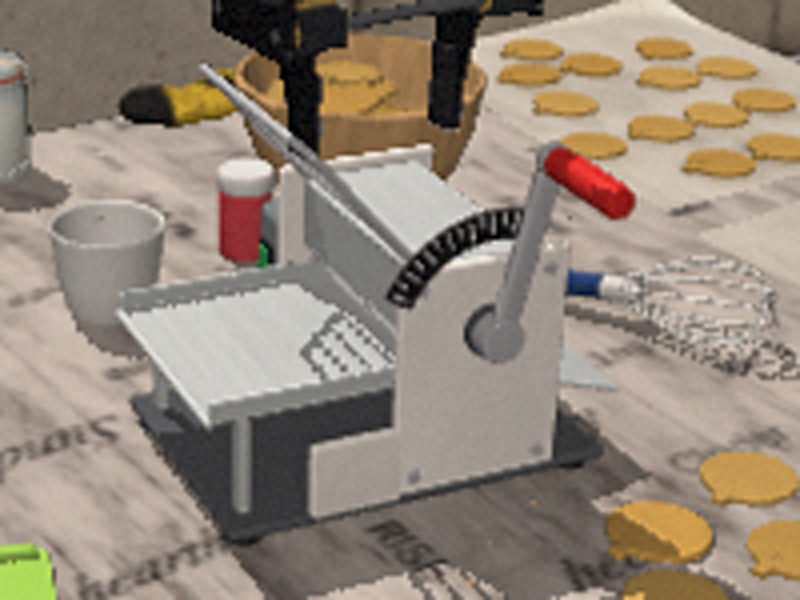

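View pics/crop2.png

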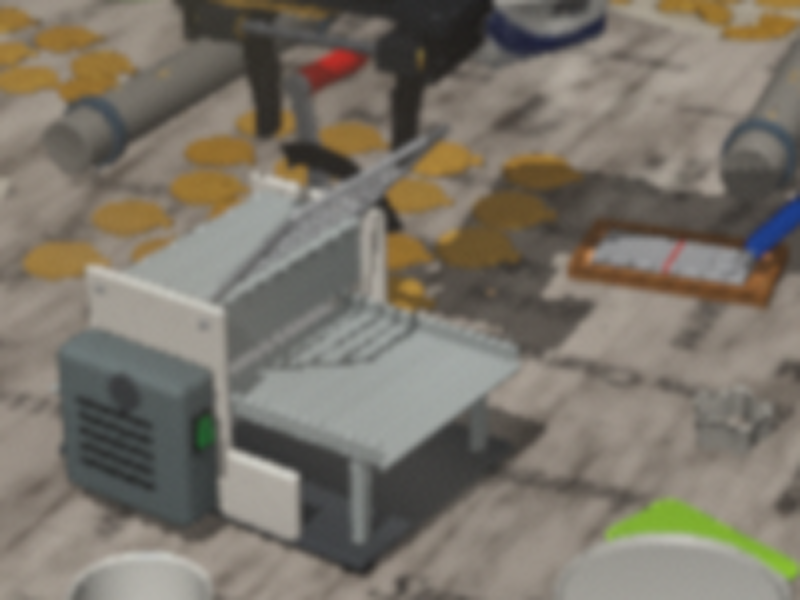

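Run:
```python
from fit import *
from scipy.optimize import least_squares
np.set_printoptions(precision=4,suppress=True)
cs={n:r.camera(n) for n in('scene','side')}
S,D=cs['scene'],cs['side']
obs=[(S,(280,258.5),(-.159,.074,.086)),(S,(302.7,283),(-.159,-.074,.086)),(D,(306.2,284.5),(-.159,.074,.086)),(D,(339.5,258.5),(-.159,-.074,.086))]
f=lambda p:np.concatenate([proj(c,place(p,np.array([P])))[0]-uv for c,uv,P in obs])
o=least_squares(f,[.6,.05,0]); p=o.x; print('sheeter',p,o.fun.round(1))
for nm,P in dict(barL=(-.1,.08,.235),barR=(-.1,-.08,.235),covR=(-.03,-.075,.155)).items():
    P=place(p,np.array([P])); print(nm,P[0],(proj(S,P)[0]-[250,180])*4,(proj(D,P)[0]-[210,170])*4)
def tri(a,b):
    o1,d1=ray(S,a);o2,d2=ray(D,b);A=np.c_[d1,-d2];t=np.linalg.lstsq(A,o2-o1,rcond=None)[0];return (o1+d1*t[0]+o2+d2*t[1])/2,np.linalg.norm(o1+d1*t[0]-o2-d2*t[1])
L=tri((397.5,225.75),(293.25,187)); print('lever',L)
c,s=np.cos(p[2]),np.sin(p[2]); print('in sheeter',np.array([[c,s],[-s,c]])@(L[0][:2]-p[:2]))
t=[]
for n in cs:
    k=np.array(r.outline_of('gauge_tray',n)[0]['mask']).astype(np.uint8)
    n_,lab,st,_=cv2.connectedComponentsWithStats(k); k=(lab==1+st[1:,4].argmax())
    h=cv2.convexHull(np.argwhere(k)[:,::-1].astype(np.int32)); a=np.zeros(k.shape,np.uint8); cv2.fillConvexPoly(a,h,1); t.append((cs[n],a>0))
for o in (t,t[:1],t[1:]): print('tray',fit(o,box(.156,.086,0,.014),[.51,-.347,np.arange(-.6,.9,.3)]))
# red line ends (scene)
im=S['img'].astype(int);k=(im[:,:,0]>150)&(im[:,:,1]<90)&(im[:,:,2]<90)
for n in cs:
    im=cs[n]['img'].astype(int);k=(im[:,:,0]>140)&(im[:,:,1]<110)&(im[:,:,2]<110)&(im[:,:,0]-im[:,:,1]>70)
    w=np.zeros_like(k); w[(slice(375,425) if n=='scene' else slice(222,245)),(slice(370,430) if n=='scene' else slice(365,395))]=1
    uv=np.argwhere(k&w)[:,::-1]; print(n,len(uv), onz(cs[n],uv.mean(0),.014) if len(uv) else '', np.ptp(uv,0) if len(uv) else '')
```

```text
sheeter [ 0.6728  0.0294 -0.1415] [-0.8 -1.2 -0.5  1.5 -0.1 -1.5 -1.  -0.3]
barL [0.585  0.1227 0.235 ] [199.9977  66.1368] [294.1079 210.0344]
barR [ 0.5625 -0.0357  0.235 ] [314.4298 157.3774] [443.9932 119.0716]
covR [ 0.6325 -0.0406  0.155 ] [419.2123 267.8209] [351.2143 208.66  ]
lever (array([ 0.6854, -0.1158,  0.2204]), np.float64(0.004879766698027163))
in sheeter [ 0.033 -0.142]
tray (array([ 0.5088, -0.3469,  0.1377]), np.float64(0.21455348796078721))
tray (array([ 0.5113, -0.3479,  0.1323]), np.float64(0.02835538752362954))
tray (array([ 0.504 , -0.3378,  0.1163]), np.float64(0.036055143160127257))
scene 35 [ 0.5142 -0.3428  0.014 ] [20 16]
side 0
```

```bash
python3 -m pendant '[[0,0,-0.03,0],[0,0,-0.04,0],[0,0,-0.03,0],[-0.03,-0.016,0,0],[-0.035,-0.019,0,0],[-0.035,-0.019,0,0],[-0.035,-0.019,0,0],[-0.035,-0.019,0,0]]' 1 && python3 -m pendant '[[-0.035,-0.019,0,0],[-0.035,-0.019,0,0],[-0.035,-0.019,0,0],[-0.035,-0.019,0,0],[-0.03,-0.016,0,0],[0,0,0,0.12],[0,0,0,0.12],[0,0,0,0.12]]' && python3 -m pendant '[[0,0,0,0.12],[0,0,0,0.12],[0,0,0,0.12],[0,0,0,0.12],[0,0,0,0.12],[0,0,0,0.12],[0,0,0,0.12],[0,0,0,0.12]]' && python3 -m pendant '[[0,0,0,0.12],[0,0,0.03,0],[0,0,0.03,0],[0,0,0,0],[0,0,0,0]]'
python3 - <<'E'
from fit import *
np.set_printoptions(precision=4,suppress=True)
s=r.read_state(); print(s['time'],s['ee_pos'],s['eef_rot'],s['ft_force'],s['joint_positions'])
c=r.camera('wrist'); save(c,'w1.png')
for t in('gauge','gauge_grip','gauge_tray'): print(t,[(round(o['score'],2),np.round(o['bbox']).tolist()) for o in r.outline_of(t,'wrist')[:2]])
E
```

```text
time: 2.77
ee_pos: [0.5318, -0.1715, 0.3338]
eef_rot: [0.707, 0.707, 0.0, 0.0]
ft_force: [0.7, -0.1, -0.1]
width: 0.0871
grip_force: 0.0
time: 3.43
ee_pos: [0.4405, -0.3406, 0.3336]
eef_rot: [0.824, 0.566, 0.0, 0.0]
ft_force: [0.4, 0.4, -0.2]
width: 0.0869
grip_force: 0.0
time: 4.1
ee_pos: [0.441, -0.3399, 0.3336]
eef_rot: [0.993, 0.122, 0.0, 0.0]
ft_force: [-0.1, 0.0, 0.2]
width: 0.087
grip_force: 0.0
time: 4.52
ee_pos: [0.4405, -0.3395, 0.2731]
eef_rot: [0.998, 0.065, -0.001, -0.001]
ft_force: [0.0, -0.6, -0.3]
width: 0.0871
grip_force: 0.0
4.5167 [ 0.4405 -0.3395  0.2731] [ 0.9979  0.0655 -0.001  -0.0007] [ 0.0185 -0.5523 -0.3014] [ 0.3255  0.1589  0.282   1.5993 -0.0446  1.3923 -0.8276]
gauge [(0.94, [339.0, 159.0, 65.0, 202.0])]
gauge_grip [(0.77, [338.0, 159.0, 65.0, 200.0])]
gauge_tray [(0.59, [343.0, 124.0, 96.0, 175.0])]
```

View pics/w1.png

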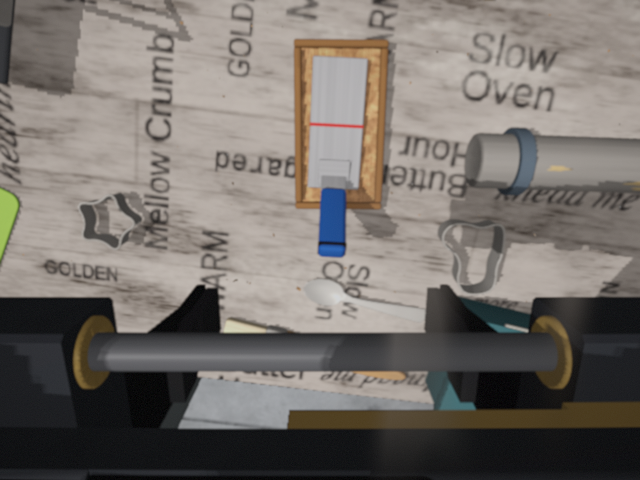

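```bash
cat >> h.py <<'E'
def togo(target,yaw=None):  # world target TCP -> shift in tool axes
    s=r.read_state(); T=R.from_quat(s['eef_rot']); d=T.inv().apply(np.array(target)-s['ee_pos'])
    x=T.as_matrix()[:,0]; cur=np.arctan2(x[1],x[0]); print('tool shift',d.round(4),'tool yaw',cur.round(4),'turn',None if yaw is None else round(cur-yaw,4), 't',round(float(s['time']),2))
E
python3 - <<'E'
from fit import *
np.set_printoptions(precision=4,suppress=True)
c=r.camera('wrist')
a,b=onz(c,(309.5,125),.014),onz(c,(364,127),.014); print('line',a,b,np.linalg.norm(a-b),(a+b)/2,'yaw',np.arctan2(*(a-b)[[1,0]])-np.pi/2)
t1,t2=onz(c,(314,57),.014),onz(c,(367,59),.014); f=(t1+t2)/2-(a+b)/2; print('tip',np.linalg.norm(f),np.arctan2(f[1],f[0]))
h=onz(c,(332,250),.078); f=(a+b)/2-h; print('handle end',h,np.linalg.norm(f[:2]),np.arctan2(f[1],f[0]))
co=[onz(c,p,.014) for p in((295,41),(387,41),(380,207),(297,206))]; print('tray',np.mean(co,0),np.array(co))
E
```

```text
line [ 0.5144 -0.3186  0.014 ] [ 0.5193 -0.3703  0.014 ] 0.05196058175023789 [ 0.5169 -0.3444  0.014 ] yaw 0.09560092340033255
tip 0.06014599738173669 0.08284879440205282
handle end [ 0.4131 -0.3525  0.078 ] 0.10409578449556008 0.07774187058812447
tray [ 0.5155 -0.3474  0.014 ] [[ 0.5856 -0.2965  0.014 ]
 [ 0.5965 -0.3792  0.014 ]
 [ 0.4449 -0.3984  0.014 ]
 [ 0.4351 -0.3157  0.014 ]]
```

```bash
python3 -c "
from h import *
togo((.4338,-.3515,.048),.085)"
```

```text
tool shift [-0.0097  0.0096  0.2273] tool yaw 0.1308 turn 0.0458 t 4.77
```

```bash
python3 -m pendant '[[-0.01,0.01,0,0],[0,0,0,0.046],[0,0,0.04,0],[0,0,0.04,0],[0,0,0.04,0],[0,0,0.03,0],[0,0,0.02,0],[0,0,0,0]]' && python3 -c "
from h import *
togo((.4338,-.3515,.048),.085)
c=r.camera('wrist'); save(c,'w2.png')"
```

```text
time: 5.43
ee_pos: [0.4308, -0.3499, 0.1001]
eef_rot: [0.999, 0.042, -0.002, -0.002]
ft_force: [0.0, 0.7, 0.9]
width: 0.0868
grip_force: 0.0
tool shift [0.0031 0.002  0.0521] tool yaw 0.085 turn 0.0 t 5.43
```

View pics/w2.png

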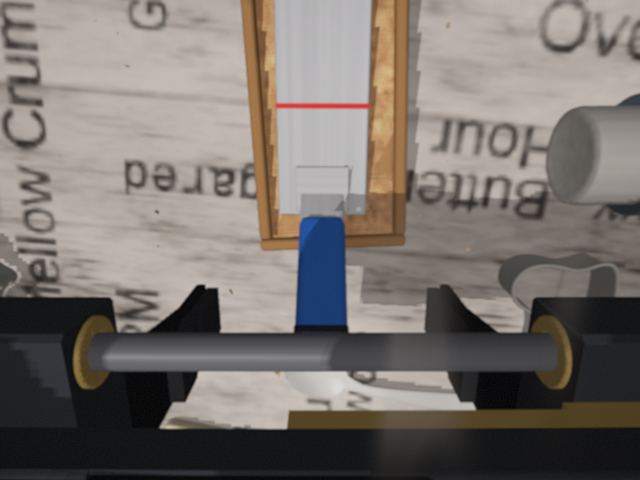

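```bash
python3 -m pendant '[[0.003,0.002,0.02,0],[0,0,0.02,0],[0,0,0.012,0],[0,0,0,0],[0,0,0,0]]' && python3 -m pendant '[[0,0,0,0],[0,0,0,0],[0,0,0,0],[0,0,0,0],[0,0,0,0],[0,0,0,0],[0,0,0,0],[0,0,0,0]]' 0 60 && python3 -m pendant '[[0,0,0,0],[0,0,-0.005,0],[0,0,-0.01,0],[0,0,-0.02,0],[0,0,-0.03,0],[0,0,0,0],[0,0,0,0]]'
python3 - <<'E'
from h import *
np.set_printoptions(precision=4,suppress=True)
s=r.read_state();print(s['ee_pos'],s['ft_force'],s['torque'])
c=r.camera('wrist'); save(c,'w3.png')
E
```

```text
time: 5.9
ee_pos: [0.4361, -0.3533, 0.0528]
eef_rot: [0.999, 0.042, 0.0, 0.0]
ft_force: [-0.7, -0.8, -0.3]
width: 0.0867
grip_force: 0.0
time: 6.57
ee_pos: [0.4356, -0.3529, 0.0515]
eef_rot: [0.999, 0.042, 0.0, -0.0]
ft_force: [0.4, -0.2, 1.1]
width: 0.0412
grip_force: 0.0
time: 7.15
ee_pos: [0.4363, -0.3536, 0.1184]
eef_rot: [0.999, 0.042, 0.001, 0.001]
ft_force: [-0.0, 0.2, -4.4]
width: 0.0235
grip_force: 59.8
[ 0.4363 -0.3536  0.1184] [-0.0336  0.1839 -4.369 ] [ 0.0056  0.438  -0.0039]
```

View pics/w3.png

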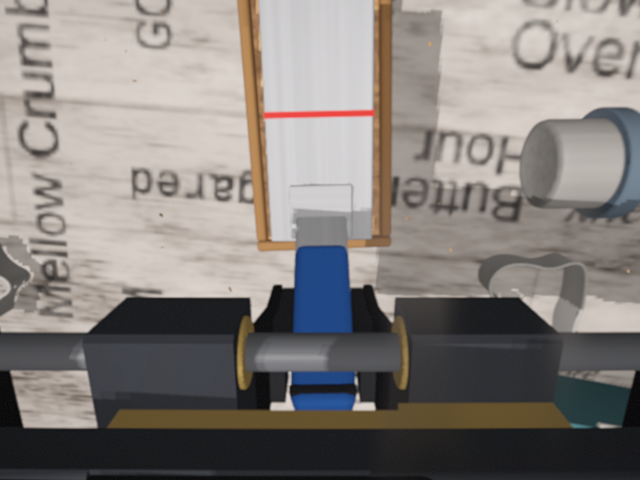

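Run:
```python
from h import *
np.set_printoptions(precision=4,suppress=True)
c=r.camera('wrist'); s=r.read_state()
im=c['img'].astype(int); k=(im[:,:,0]>150)&(im[:,:,1]<110)&(im[:,:,2]<110); k[160:]=0
uv=np.argwhere(k)[:,::-1]; print(len(uv),uv.min(0),uv.max(0))
lo=uv[:,0].min();hi=uv[:,0].max()+1
a=[lo,uv[uv[:,0]<lo+6][:,1].mean()+.5];b=[hi,uv[uv[:,0]>hi-7][:,1].mean()+.5]
for z in(.07,.075,.081,.085): 
    A,B=onz(c,a,z),onz(c,b,z); print(z,np.linalg.norm(A-B).round(4),(A+B)/2,np.arctan2(*(A-B)[[1,0]])-np.pi/2)
print(s['ee_pos'],'pred',proj(c,[.5172,-.3451,.014+.067]), a,b)
```

```text
523 [262 109] [375 117]
0.07 0.0517 [ 0.5152 -0.3437  0.07  ] 0.10480269976655054
0.075 0.0504 [ 0.5151 -0.3437  0.075 ] 0.10480269976654899
0.081 0.0488 [ 0.5149 -0.3438  0.081 ] 0.10480269976655188
0.085 0.0478 [ 0.5149 -0.3438  0.085 ] 0.1048026997665501
[ 0.435  -0.3525  0.1159] pred [[322.4503 108.8272]] [np.int64(262), np.float64(115.26666666666667)] [np.int64(376), np.float64(112.88709677419355)]
```

```bash
cat >> h.py <<'E'
SP=np.array([.6728,.0294,-.1415])
def sw(x,y,z,p=None):
    p=SP if p is None else p
    c,s=np.cos(p[2]),np.sin(p[2]); return np.array([p[0]+c*x-s*y,p[1]+s*x+c*y,z])
E
python3 -m pendant '[[0,0,-0.03,0],[-0.025,0,-0.015,0],[0,0,0,0.12],[0,0,0,0.12],[0,-0.03,0,0],[0,-0.04,0,0],[0,-0.04,0,0],[0,-0.04,0,0]]' >/dev/null && python3 -c "
from h import *
togo(sw(-.27,0,.16),-.155)"
```

```text
tool shift [-0.0693 -0.2649  0.0004] tool yaw -0.156 turn -0.001 t 7.92
```

```bash
python3 -m pendant '[[-0.012,-0.035,0,0],[-0.012,-0.039,0,0],[-0.01,-0.039,0,0],[-0.01,-0.039,0,0],[-0.01,-0.039,0,0],[-0.01,-0.039,0,0],[-0.005,-0.035,0,0],[0,0,0,0]]'
python3 - <<'E'
from h import *
np.set_printoptions(precision=4,suppress=True)
togo(sw(-.27,0,.16),-.155)
c=r.camera('wrist'); save(c,'w4.png')
c2=r.camera('scene'); c3=r.camera('side')
a=c['img']; b=cv2.resize(c2['img'][150:330,240:480],(640,480)); d=np.hstack([a,b]); cv2.imwrite('pics/m4.png',cv2.resize(d,(800,300))[:,:,::-1])
E
```

```text
time: 8.58
ee_pos: [0.4052, 0.0724, 0.1607]
eef_rot: [0.997, -0.073, -0.001, -0.001]
ft_force: [-0.2, 0.3, -5.0]
width: 0.0234
grip_force: 59.9
tool shift [0.001  0.0048 0.0007] tool yaw -0.1468 turn 0.0082 t 8.58
```

View pics/m4.png

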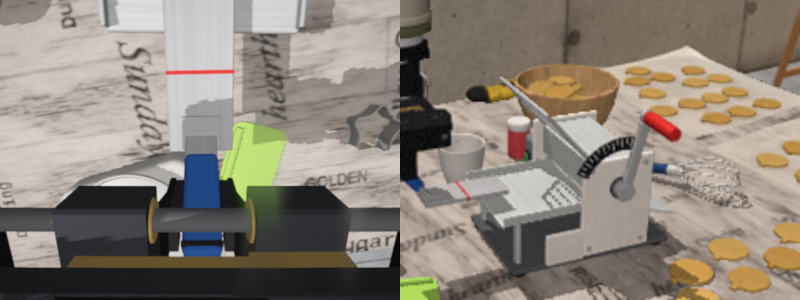

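```bash
python3 -m pendant '[[0.02,0.005,0,0.008],[0.03,0,0,0],[0.03,0,0,0],[0.01,0,0,0],[0,0,0.01,0],[0,0,0.01,0],[0,0,0,0]]'
python3 - <<'E'
from h import *
np.set_printoptions(precision=4,suppress=True)
togo(sw(-.18,0,.1295),-.155)
c=r.camera('wrist'); c2=r.camera('scene')
b=cv2.resize(c2['img'][150:330,240:480],(640,480)); d=np.hstack([c['img'],b]); cv2.imwrite('pics/m5.png',cv2.resize(d,(800,300))[:,:,::-1])
E
```

```text
time: 9.32
ee_pos: [0.4935, 0.0455, 0.1398]
eef_rot: [0.997, -0.082, -0.001, 0.0]
ft_force: [0.7, -0.6, -1.8]
width: 0.0239
grip_force: 60.0
tool shift [-0.0004 -0.0093  0.0103] tool yaw -0.1641 turn -0.0091 t 9.32
```

View pics/m5.png

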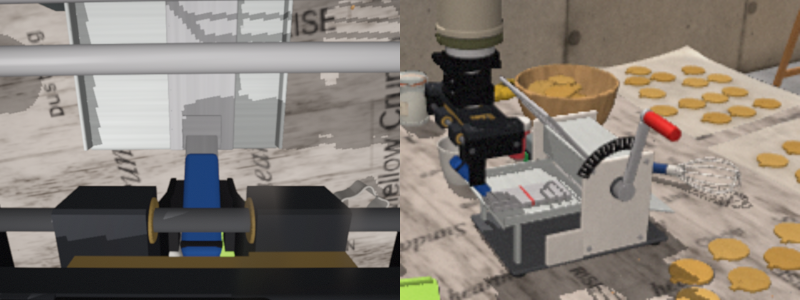

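```bash
python3 -m pendant '[[0,0,-0.005,0],[0,-0.011,0,-0.009],[0,0,0,0],[0,0,0.005,0],[0,0,0.004,0],[0,0,0,0]]' && python3 -m pendant '[[0,0,0.003,0],[0,0,0.003,0],[0,0,0,0],[0,0,0,0]]'; python3 -c "
from h import *
togo(sw(-.18,0,.1295),-.155)"
```

```text
time: 9.92
ee_pos: [0.4966, 0.0576, 0.1391]
eef_rot: [0.997, -0.077, 0.0, -0.0]
ft_force: [-9.3, 0.6, 18.3]
width: 0.0234
grip_force: 60.0
time: 10.25
ee_pos: [0.4975, 0.0577, 0.1376]
eef_rot: [0.997, -0.077, 0.002, -0.001]
ft_force: [-27.8, -3.4, 61.2]
width: 0.0235
grip_force: 60.0
tool shift [-0.0025  0.0033  0.0081] tool yaw -0.154 turn 0.001 t 10.25
```

```bash
python3 -m pendant '[[0,0,-0.004,0],[0,0,-0.004,0],[0,0,0,0],[0,0,0,0]]'
python3 - <<'E'
from h import *
togo(sw(-.18,0,.1295),-.155)
c=r.camera('wrist'); c2=r.camera('side')
b=cv2.resize(c2['img'][170:305,220:400],(640,480),interpolation=cv2.INTER_CUBIC); d=np.hstack([c['img'],b]); cv2.imwrite('pics/m6.png',cv2.resize(d,(800,300))[:,:,::-1])
E
```

```text
time: 10.58
ee_pos: [0.4962, 0.0569, 0.1389]
eef_rot: [0.997, -0.077, -0.0, 0.0]
ft_force: [-0.6, 0.8, -2.8]
width: 0.0233
grip_force: 60.0
tool shift [-0.0013  0.0023  0.0094] tool yaw -0.1543 turn 0.0007 t 10.58
```

View pics/m6.png

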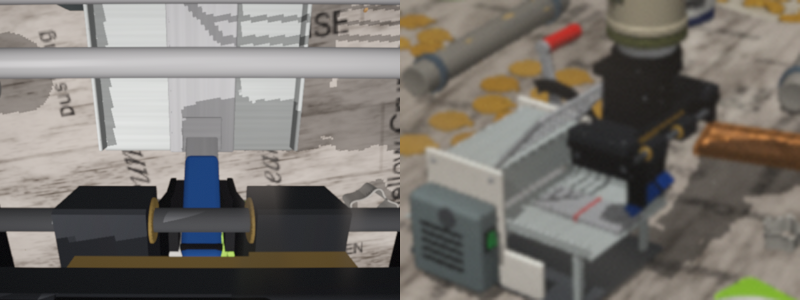

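```bash
python3 -m pendant '[[0,0,0,0],[0,0,0,0],[0,0,0,0],[0,0,0,0],[0,0,0,0],[0,0,0,0]]' 0.65
python3 - <<'E'
from h import *
np.set_printoptions(precision=4,suppress=True)
togo(sw(-.21,0,.148),-.1415)
c=r.camera('wrist')
im=c['img'].astype(int); k=(im[:,:,0]>140)&(im[:,:,1]<110)&(im[:,:,2]<110)&(im[:,:,0]-im[:,:,1]>60); k[250:]=0
uv=np.argwhere(k)[:,::-1]; print(len(uv), uv.min(0) if len(uv) else '',uv.max(0) if len(uv) else '')
# blue handle
b=(im[:,:,2]>90)&(im[:,:,0]<60); print('blue rows', [ (y,np.where(b[y])[0].min(),np.where(b[y])[0].max()) for y in range(230,420,20) if b[y].any()])
cv2.imwrite('pics/w7.png',c['img'][:,:,::-1])
c2=r.camera('scene');im=c2['img'].astype(int); k=(im[:,:,0]>130)&(im[:,:,1]<110)&(im[:,:,2]<110)&(im[:,:,0]-im[:,:,1]>50)
k[:245]=0;k[290:]=0;k[:,:270]=0;k[:,370:]=0; uv=np.argwhere(k)[:,::-1]
if len(uv):
    P=onz(c2,uv.mean(0)+.5,.092); q=P-sw(0,0,0); cc,ss=np.cos(SP[2]),np.sin(SP[2]); print('line',len(uv),uv.min(0),uv.max(0),P,'sheeter',cc*q[0]+ss*q[1],-ss*q[0]+cc*q[1])
E
```

```text
time: 11.18
ee_pos: [0.4966, 0.0571, 0.1396]
eef_rot: [0.997, -0.077, 0.0, -0.0]
ft_force: [-0.4, 0.5, 0.0]
width: 0.0532
grip_force: 0.0
tool shift [-0.0316  0.0029 -0.0084] tool yaw -0.1542 turn -0.0127 t 11.18
0  
blue rows [(250, np.int64(303), np.int64(343)), (270, np.int64(297), np.int64(348)), (290, np.int64(296), np.int64(349)), (310, np.int64(295), np.int64(350)), (330, np.int64(295), np.int64(351))]
line 16 [310 260] [318 270] [0.5708 0.0278 0.092 ] sheeter -0.10072521033720612 -0.016009991596570666
```

```bash
python3 -m pendant '[[0,0,-0.008,0],[-0.03,0.0005,0,-0.013],[0,0,0,0],[0,0,0,0]]'; python3 -c "
from h import *
togo(sw(-.2107,0,.148),-.1415)" && python3 -m pendant '[[0,0,0,0],[0,0,0,0],[0,0,0,0],[0,0,0,0],[0,0,0,0],[0,0,0,0]]' 0 25
```

```text
time: 11.62
ee_pos: [0.4663, 0.0614, 0.1482]
eef_rot: [0.998, -0.07, 0.0, -0.0]
ft_force: [1.4, 0.5, 0.4]
width: 0.0564
grip_force: 0.0
tool shift [-0.0017  0.0025  0.0002] tool yaw -0.1405 turn 0.001 t 11.62
time: 12.12
ee_pos: [0.4669, 0.0611, 0.1475]
eef_rot: [0.998, -0.071, -0.0, 0.0]
ft_force: [0.3, 0.9, 0.1]
width: 0.0244
grip_force: 0.7
```

```bash
python3 -m pendant '[[0,0,0,0],[0,0,0,0],[0.005,0,0,0],[0.01,0,0,0],[0.01,0,0,0],[0.01,0,0,0],[0,0,0,0],[0,0,0,0]]'
python3 - <<'E'
from h import *
togo(sw(-.036-.110,0,.148),-.1415)
c=r.camera('wrist'); c2=r.camera('side')
b=cv2.resize(c2['img'][170:305,220:400],(640,480),interpolation=cv2.INTER_CUBIC); d=np.hstack([c['img'],b]); cv2.imwrite('pics/m8.png',cv2.resize(d,(800,300))[:,:,::-1])
E
```

```text
time: 12.78
ee_pos: [0.5024, 0.056, 0.1475]
eef_rot: [0.997, -0.071, 0.001, -0.0]
ft_force: [1.4, -0.8, -1.0]
width: 0.0236
grip_force: 25.0
tool shift [ 0.0264  0.0023 -0.0005] tool yaw -0.1417 turn -0.0002 t 12.78
```

View pics/m8.png

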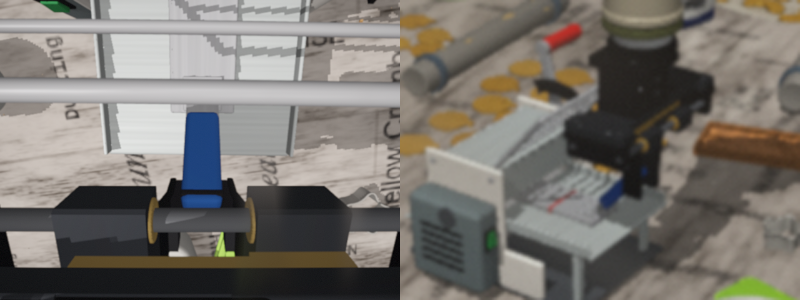

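I've now viewed 11 pictures, one over the limit, so from here I'll use only numbers. In the last one the gauge is flat on the feed table, held at the tail and clear of the guard bar (wrist bar at row ~92 of 300).

```bash
python3 -m pendant '[[0.008,0.0005,0,0],[0.008,0.0005,0,0],[0,0,0,0],[0,0,0,0]]' && python3 -m pendant '[[0.006,0.0005,0,0],[0.004,0,0,0],[0,0,0,0],[0,0,0,0],[0,0,0,0]]'
cat > line.py <<'E'
from h import *
np.set_printoptions(precision=4,suppress=True)
cc,ss=np.cos(SP[2]),np.sin(SP[2])
def S(P): q=P-sw(0,0,0); return np.array([cc*q[0]+ss*q[1],-ss*q[0]+cc*q[1]])
for n in('scene','side'):
    c=r.camera(n); im=c['img'].astype(int); k=(im[:,:,0]-im[:,:,1]>35)&(im[:,:,0]-im[:,:,2]>35)
    ok=[]
    pr=proj(c,[sw(x,y,.092) for x in(-.13,-.01) for y in(-.04,.04)]); lo=pr.min(0).astype(int);hi=pr.max(0).astype(int)
    for v in range(lo[1],hi[1]+1):
        for u in range(lo[0],hi[0]+1):
            if k[v,u]:
                q=S(onz(c,(u,v),.092))
                if -.13<q[0]<-.005 and abs(q[1])<.035: ok.append(q)
    ok=np.array(ok); print(n,len(ok), ok.mean(0) if len(ok) else '', (ok.min(0),ok.max(0)) if len(ok) else '')
E
python3 line.py; python3 -c "
from h import *
togo(sw(-.036-.110,0,.148),-.1415)"
```

```text
time: 13.22
ee_pos: [0.5176, 0.0529, 0.1475]
eef_rot: [0.997, -0.071, 0.0, -0.0]
ft_force: [1.8, 0.1, -0.5]
width: 0.0238
grip_force: 25.0
time: 13.63
ee_pos: [0.5272, 0.051, 0.1475]
eef_rot: [0.998, -0.071, 0.0, -0.0]
ft_force: [1.4, -0.2, -1.0]
width: 0.0237
grip_force: 25.0
scene 19 [-0.0382 -0.0056] (array([-0.0422, -0.0341]), array([-0.036 ,  0.0221]))
side 12 [-0.0436 -0.0015] (array([-0.0453, -0.0182]), array([-0.0419,  0.015 ]))
tool shift [ 0.0013  0.0009 -0.0004] tool yaw -0.1413 turn 0.0002 t 13.73
```

```bash
python3 -m pendant '[[0.003,0,0,0],[0.002,0,0,0],[0,0,0,0],[0,0,0,0],[0,0,0,0]]'; python3 line.py
python3 - <<'E'
from h import *
from scipy.optimize import least_squares
np.set_printoptions(precision=4,suppress=True)
togo(sw(-.036-.110,0,.148),-.1415)
c=r.camera('wrist'); g=c['img'].mean(2)
# side camera: vertical profile along table centre line in sheeter x, at z=.085 plane, to see where the cover face begins
for n in('scene','side'):
    c=r.camera(n)
    for y in(-.055,-.045,.045,.055):
        xs=np.arange(-.06,0,.003); p=proj(c,[sw(x,y,.0855) for x in xs]); v=cv2.remap(c['img'],p[:,0].astype(np.float32)[None],p[:,1].astype(np.float32)[None],1)[0].mean(1); print(n,y,v.astype(int))
E
```

```text
time: 14.15
ee_pos: [0.532, 0.0504, 0.1476]
eef_rot: [0.998, -0.071, 0.0, -0.0]
ft_force: [-0.4, 0.7, -0.1]
width: 0.0235
grip_force: 25.0
scene 19 [-0.0338 -0.0066] (array([-0.0377, -0.0314]), array([-0.0315,  0.0211]))
side 3 [-0.0377 -0.0095] (array([-0.0388, -0.0138]), array([-0.0366, -0.0065]))
tool shift [-0.0036  0.0009 -0.0004] tool yaw -0.1412 turn 0.0003 t 14.25
scene -0.055 [193 199 185 173 193 201 191 173 176 159 158 158 154 155 154 157 156 155
 155 154]
scene -0.045 [171 201 194 135 147 200 202 196 155 137 157 143 160 155 156 155 157 155
 156 155]
scene 0.045 [201 200 199 200 202 201 200 174 114 121 124 122 123 121 132 157 145 118
 118 120]
scene 0.055 [205 200 199 200 204 202 182 133 123 122 120 122 123 122 129 154 152 125
 116 119]
side -0.055 [ 98 117 128 141 152 149 141 134 126 113 102 101 111 122 128 123 114 104
 100  98]
side -0.045 [124 134 137 143 151 154 147 136 123 109 102 102 109 123 128 126 116 106
 100  99]
side 0.045 [155 155 156 156 154 147 130 112 103 101 100 103 109 118 124 133 146 155
 157 153]
side 0.055 [156 157 157 157 153 138 118 105 101 101 101 104 117 138 153 151 131 111
 109 109]
```

Run:
```python
from h import *
np.set_printoptions(precision=4,suppress=True)
exec(open('line.py').read().split('for n')[0])
for n in('scene','side'):
    c=r.camera(n)
    for y in(-.03,0,.03):
        for z in(.107,.153): p=proj(c,[sw(-.032,y,z)])[0]; print(n,y,z,S(onz(c,p,.0855)))
    for y in(.045,.055):
        xs=np.arange(-.03,.08,.004); p=proj(c,[sw(x,y,.0855) for x in xs]); v=cv2.remap(c['img'],p[:,0].astype(np.float32)[None],p[:,1].astype(np.float32)[None],1)[0].mean(1); print(n,y,v.astype(int))
```

```text
scene -0.03 0.107 [-0.0115  0.0081]
scene -0.03 0.153 [0.0387 0.1019]
scene 0 0.107 [-0.0115  0.0394]
scene 0 0.153 [0.0387 0.1363]
scene 0.03 0.107 [-0.0115  0.0707]
scene 0.03 0.153 [0.0387 0.1708]
scene 0.045 [121 122 124 132 160 123 118 120 119 118 120 117  87  57  24  61  87  29
  17  36  98 157 174 171 166 176 178 171]
scene 0.055 [123 122 123 128 158 134 118 119 118 122 121 121 120 119 103  45  61  24
  49  46  15  37  42 128 188 230 235 221]
side -0.03 0.107 [-0.0077 -0.0627]
side -0.03 0.153 [ 0.0492 -0.1392]
side 0 0.107 [-0.0077 -0.0318]
side 0 0.153 [ 0.0492 -0.1063]
side 0.03 0.107 [-0.0077 -0.001 ]
side 0.03 0.153 [ 0.0492 -0.0735]
side 0.045 [100 105 116 124 136 153 156 152 151 151 150 150 150 149 145 148 146 146
 149 147 150 148 145 147 147 145 143 144]
side 0.055 [101 108 132 153 144 117 108 110 109 109 109 109 109 109 109 108 109 108
 108 110 110 110 110 110 110 111 109 106]
```

```bash
python3 -m pendant '[[0,0,0,0],[0,0,0,0],[0,0,0,0],[0,0,0,0],[0,0,0,0],[-0.01,0,0,0],[-0.03,0,0,0],[-0.03,0,0,0]]' 0.65 && python3 -m pendant '[[0,0,-0.03,0],[0,0,-0.04,0],[0,0,-0.04,0],[0,0,-0.04,0],[0,0,-0.03,0],[0,0.03,0,0],[0,0.04,0,0],[0,0.04,0,0]]' 0 && python3 line.py && python3 -c "
from h import *
togo(sw(.068,-.145,.32),-.1415)"
```

```text
time: 15.17
ee_pos: [0.4614, 0.0603, 0.1471]
eef_rot: [0.997, -0.071, -0.0, 0.0]
ft_force: [-1.8, 0.5, 0.1]
width: 0.056
grip_force: 0.0
time: 15.83
ee_pos: [0.4463, -0.0491, 0.328]
eef_rot: [0.998, -0.069, 0.001, -0.0]
ft_force: [1.7, -1.1, -0.3]
width: 0.0114
grip_force: 0.0
scene 19 [-0.0338 -0.0066] (array([-0.0377, -0.0314]), array([-0.0315,  0.0211]))
side 2 [-0.0382 -0.0109] (array([-0.0388, -0.0138]), array([-0.0377, -0.008 ]))
tool shift [0.2814 0.0272 0.008 ] tool yaw -0.15 turn -0.0085 t 15.93
```

```bash
cat > lev.py <<'E'
from h import *
np.set_printoptions(precision=4,suppress=True)
exec(open('line.py').read().split('for n')[0])
O=[]
for n in('scene','side'):
    c=r.camera(n); im=c['img'].astype(int); k=((im[:,:,0]-im[:,:,1]>70)&(im[:,:,0]-im[:,:,2]>70)).astype(np.uint8)
    w=np.zeros_like(k); pr=proj(c,[sw(x,y,z) for x in(-.13,.06) for y in(-.19,-.1) for z in(.16,.25)]); lo=pr.min(0).astype(int);hi=pr.max(0).astype(int)
    w[lo[1]:hi[1],lo[0]:hi[0]]=1; nl,lab,st,ce=cv2.connectedComponentsWithStats(k*w); i=1+st[1:,4].argmax(); print(n,st[i],ce[i]); O.append(ray(c,ce[i]+.0))
(o1,d1),(o2,d2)=O; t=np.linalg.lstsq(np.c_[d1,-d2],o2-o1,rcond=None)[0]; a,b=o1+d1*t[0],o2+d2*t[1]; P=(a+b)/2; print('lever',P,'err',np.linalg.norm(a-b),'sheeter',S(P),'fwd angle from upright',np.arctan2(-.005-S(P)[0],P[2]-.117))
E
python3 lev.py
```

```text
scene [386 217  23  18 199] [396.9598 225.0553]
side [285 181  16  10  79] [292.962  185.3165]
lever [ 0.6851 -0.1156  0.2237] err 0.0011140201314663888 sheeter [ 0.0326 -0.1418] fwd angle from upright -0.3392442354696723
```

```bash
python3 -m pendant '[[0.03,0.013,0,0],[0.04,0.014,0,0],[0.04,0,0,0],[0.04,0,0,0],[0.04,0,0,0],[0.04,0,0,0],[0.04,0,0,0],[0.012,0,0,-0.008]]' 0 && python3 -m pendant '[[0,0,0,0],[0,0,0,0]]' && python3 -c "
from h import *
togo(sw(.068,-.145,.215),-.1415)"
```

```text
time: 16.7
ee_pos: [0.7252, -0.1123, 0.3228]
eef_rot: [0.998, -0.065, -0.002, -0.001]
ft_force: [-0.5, -0.0, -1.7]
width: 0.0002
grip_force: 0.0
time: 16.87
ee_pos: [0.7223, -0.1129, 0.3259]
eef_rot: [0.998, -0.066, -0.001, -0.001]
ft_force: [-0.6, 0.4, -0.5]
width: 0.0006
grip_force: 0.0
tool shift [-0.0009  0.0112  0.1109] tool yaw -0.1314 turn 0.0101 t 16.87
```

```bash
python3 -m pendant '[[0,0.011,0,0.01],[0,0,0.03,0],[0,0,0.03,0],[0,0,0.03,0],[0,0,0.02,0],[0,0,0,0],[0,0,0,0]]' && python3 -c "
from h import *
togo(sw(-.005-.022+.0195,-.145,.215),-.1415)" && python3 -m pendant '[[-0.008,0,0,0],[-0.008,0,0,0],[-0.008,0,0,0],[-0.008,0,0,0],[0,0,0,0],[0,0,0,0]]' && python3 lev.py
```

```text
time: 17.45
ee_pos: [0.7195, -0.1258, 0.2185]
eef_rot: [0.997, -0.072, -0.0, -0.0]
ft_force: [-0.6, -0.7, 0.0]
width: 0.0006
grip_force: 0.0
tool shift [-0.0756 -0.0019  0.0035] tool yaw -0.1437 turn -0.0022 t 17.45
time: 17.95
ee_pos: [0.6893, -0.1213, 0.2205]
eef_rot: [0.997, -0.072, 0.002, -0.0]
ft_force: [-0.6, -0.6, 0.7]
width: 0.0003
grip_force: 0.0
scene [379 217  23  18 202] [389.9703 225.3416]
side [293 182  14  10  64] [299.25   186.0781]
lever [ 0.6657 -0.1146  0.2261] err 0.002690500187856819 sheeter [ 0.0133 -0.1435] fwd angle from upright -0.16594825143399122
```

```bash
python3 -m pendant '[[-0.009,0,0,0],[-0.009,0,0,0],[-0.009,0,0,0],[-0.009,0,0,0],[-0.009,0,0,0],[-0.006,0,0,0],[0,0,0,0],[0,0,0,0]]' && python3 lev.py
```

```text
time: 18.72
ee_pos: [0.6385, -0.1138, 0.2179]
eef_rot: [0.997, -0.072, 0.0, -0.0]
ft_force: [0.6, -0.4, 0.1]
width: 0.0002
grip_force: 0.0
scene [358 224  22  18 201] [368.5323 232.7114]
side [309 189  14  10  71] [314.8732 193.169 ]
lever [ 0.6148 -0.1067  0.2175] err 0.0026333271207961786 sheeter [-0.0382 -0.1429] fwd angle from upright 0.3189581290887053
```

```bash
python3 -m pendant '[[-0.005,0,0,0],[-0.005,0,0,0],[-0.004,0,0,0],[0,0,0,0],[0,0,0,0]]' && python3 -m pendant '[[-0.002,0,0,0],[-0.002,0,0,0],[0,0,0,0]]' && python3 -m pendant '[[-0.002,0,0,0],[0,0,0,0],[0,0,0,0]]' && python3 lev.py
```

```text
time: 19.23
ee_pos: [0.6241, -0.1118, 0.2178]
eef_rot: [0.997, -0.072, 0.0, -0.0]
ft_force: [0.1, -0.1, -0.6]
width: 0.0006
grip_force: 0.0
time: 19.48
ee_pos: [0.6207, -0.1112, 0.2175]
eef_rot: [0.997, -0.072, 0.001, 0.0]
ft_force: [4.4, -0.0, -2.9]
width: 0.0003
grip_force: 2.0
time: 19.73
ee_pos: [0.619, -0.1109, 0.2174]
eef_rot: [0.997, -0.071, 0.001, 0.0]
ft_force: [5.8, -1.3, -4.3]
width: 0.0005
grip_force: 2.9
scene [350 229  21  19 196] [360.3878 238.3367]
side [314 194  14   9  65] [320.9231 197.6615]
lever [ 0.5958 -0.1047  0.2085] err 0.002117500589463542 sheeter [-0.0573 -0.1436] fwd angle from upright 0.5194062079042894
```

```bash
python3 -m pendant '[[-0.002,0,0,0],[0,0,0,0],[0,0,0,0]]' && python3 -m pendant '[[-0.001,0,0,0],[0,0,0,0],[0,0,0,0],[0,0,0,0]]' && python3 lev.py
```

```text
time: 20.08
ee_pos: [0.6174, -0.1106, 0.2175]
eef_rot: [0.997, -0.071, 0.001, 0.0]
ft_force: [7.3, -0.9, -5.2]
width: 0.0001
grip_force: 3.9
time: 20.42
ee_pos: [0.6167, -0.1105, 0.2175]
eef_rot: [0.997, -0.071, 0.001, 0.0]
ft_force: [9.3, -0.5, -5.6]
width: 0.0005
grip_force: 4.6
scene [349 230  22  19 200] [359.59 239.11]
side [315 194  14   9  60] [322.2667 197.8167]
lever [ 0.5925 -0.1063  0.2081] err 0.002155477872815333 sheeter [-0.0603 -0.1456] fwd angle from upright 0.5456923818301911
```

```bash
python3 -m pendant '[[0.004,0,0,0],[0.015,0,0,0],[0.02,0,0,0],[0,0,-0.03,0],[0,0,-0.04,0],[0,0,-0.04,0],[0,0,-0.02,0],[0,0,0,0]]' && python3 lev.py && python3 line.py && python3 -c "
from h import *
togo(sw(-.21,0,.35),-.1415)"
```

```text
time: 21.18
ee_pos: [0.6551, -0.1164, 0.3538]
eef_rot: [0.997, -0.072, 0.004, 0.0]
ft_force: [1.7, -0.1, -0.8]
width: 0.0004
grip_force: 0.0
scene [351 229  21  19 205] [361.2683 237.6732]
side [312 193  16  10  85] [319.4824 197.2824]
lever [ 0.5992 -0.1035  0.2091] err 0.0013638796753664996 sheeter [-0.0541 -0.1419] fwd angle from upright 0.4895666330441605
scene 20 [-0.0336 -0.0073] (array([-0.0377, -0.0314]), array([-0.0306,  0.0211]))
side 3 [-0.0373 -0.0114] (array([-0.0388, -0.0138]), array([-0.0355, -0.008 ]))
tool shift [-0.2117 -0.1463 -0.0034] tool yaw -0.1431 turn -0.0016 t 21.38
```

```bash
python3 -m pendant '[[-0.03,-0.02,0,0],[-0.033,-0.023,0,0],[-0.033,-0.023,0,0],[-0.033,-0.023,0,0],[-0.033,-0.023,0,0],[-0.033,-0.023,0,0],[-0.015,-0.011,0,0],[0,0,0.03,0]]' 0.65 && python3 -m pendant '[[0,0,0.04,0],[0,0,0.04,0],[0,0,0.04,0],[0,0,0.04,0],[0,0,0.01,0],[0,0,0,0],[0,0,0,0]]' && python3 -c "
from h import *
togo((.532,.0504,.1476),-.1412)"
```

```text
time: 22.05
ee_pos: [0.466, 0.0626, 0.3214]
eef_rot: [0.998, -0.069, 0.003, -0.001]
ft_force: [1.9, 0.5, 0.1]
width: 0.0459
grip_force: 0.0
time: 22.63
ee_pos: [0.4673, 0.0584, 0.1484]
eef_rot: [0.997, -0.072, -0.0, 0.0]
ft_force: [0.2, -0.2, 0.5]
width: 0.0564
grip_force: 0.0
tool shift [ 0.0652 -0.0013  0.0008] tool yaw -0.1432 turn -0.002 t 22.63
```

```bash
python3 -m pendant '[[0.02,-0.001,0,0],[0.02,0,0,0],[0.015,0,0,0],[0.008,0,0,0],[0,0,0.001,0],[0,0,0,0]]' && python3 -c "
from h import *
togo((.532,.0504,.1476),-.1412)" && python3 -m pendant '[[0,0,0,0],[0,0,0,0],[0,0,0,0],[0,0,0,0],[0,0,0,0],[0,0,0,0],[0,0,0,0],[0,0,0,0]]' 0 40 && python3 lev.py
```

```text
time: 23.13
ee_pos: [0.5298, 0.0506, 0.1475]
eef_rot: [0.997, -0.072, 0.001, -0.0]
ft_force: [-0.6, 0.1, -0.0]
width: 0.0566
grip_force: 0.0
tool shift [ 0.0022 -0.0001 -0.    ] tool yaw -0.1433 turn -0.0021 t 23.13
time: 23.8
ee_pos: [0.5294, 0.0505, 0.1466]
eef_rot: [0.997, -0.071, -0.0, -0.0]
ft_force: [-0.6, 1.1, 1.2]
width: 0.0228
grip_force: 40.0
scene [351 229  21  19 208] [361.2548 237.6875]Traceback (most recent call last):
  File "lev.py", line 8, in <module>
    w[lo[1]:hi[1],lo[0]:hi[0]]=1; nl,lab,st,ce=cv2.connectedComponentsWithStats(k*w); i=1+st[1:,4].argmax(); print(n,st[i],ce[i]); O.append(ray(c,ce[i]+.0))
                                                                                          ~~~~~~~~~~~~~~~^^
ValueError: attempt to get argmax of an empty sequence
```

```bash
python3 -m pendant '[[-0.003,0,0,0],[-0.005,0,0,0],[-0.005,0,0,0],[-0.005,0,0,0],[-0.005,0,0,0],[0,0,0,0]]' && python3 -m pendant '[[-0.007,0,0,0],[-0.007,0,0,0],[-0.008,0,0,0],[-0.008,0,0,0],[-0.008,0,0,0],[-0.007,0,0,0],[0,0,0,0]]' && python3 line.py; python3 lev.py 2>/dev/null
```

```text
time: 24.4
ee_pos: [0.5067, 0.0538, 0.1467]
eef_rot: [0.997, -0.071, 0.001, -0.0]
ft_force: [-0.3, 0.9, -0.9]
width: 0.0232
grip_force: 40.0
time: 24.98
ee_pos: [0.4606, 0.0603, 0.1465]
eef_rot: [0.997, -0.071, -0.001, 0.0]
ft_force: [-1.3, 0.3, -0.4]
width: 0.023
grip_force: 40.0
scene 24 [-0.1033 -0.0089] (array([-0.1074, -0.0347]), array([-0.1011,  0.0212]))
side 20 [-0.1074  0.007 ] (array([-0.1111, -0.0163]), array([-0.1045,  0.0314]))
scene [351 228  21  19 209] [361.3971 237.2249]
side [311 192  16  11  71] [318.3239 197.0141]
lever [ 0.6014 -0.1017  0.2096] err 2.3776005353663577e-06 sheeter [-0.0522 -0.1399] fwd angle from upright 0.4714405534020203
```

```bash
python3 -m pendant '[[0,0,0,0],[0,0,0,0],[0,0,0,0],[0,0,0,0],[0.012,0,0.007,0],[0.015,0,0.01,0],[0,0,0,0],[0,0,0,0]]' 0.65 && python3 line.py | head -1 && python3 -c "
from h import *
togo(sw(-.103-.081,0,.129),-.1415)"  && python3 -m pendant '[[0,0,0,0],[0,0,0,0],[0,0,0,0],[0,0,0,0],[0,0,0,0],[0,0,0,0],[0,0,0,0],[0,0,0,0]]' 0 60
```

```text
time: 25.85
ee_pos: [0.4889, 0.0561, 0.1291]
eef_rot: [0.997, -0.072, -0.001, 0.0]
ft_force: [-1.0, -1.3, -0.7]
width: 0.0558
grip_force: 0.0
scene 24 [-0.1016 -0.0059] (array([-0.1052, -0.0347]), array([-0.0991,  0.0202]))
tool shift [0.002  0.0007 0.0008] tool yaw -0.1432 turn -0.0017 t 25.95
time: 26.62
ee_pos: [0.489, 0.0562, 0.1297]
eef_rot: [0.997, -0.072, 0.0, 0.0]
ft_force: [-0.7, -0.5, 2.3]
width: 0.0236
grip_force: 60.0
```

```bash
python3 -m pendant '[[0,0,-0.005,0],[0,0,-0.01,0],[0,0,-0.005,0],[-0.02,0,0,0],[-0.03,0,0,0],[-0.03,0,-0.005,0],[-0.015,0,-0.01,0],[0,0,0,0]]' && python3 -m pendant '[[0.004,0.03,0,0],[0.005,0.039,0,0],[0.005,0.039,0,0],[0.006,0.039,0,0],[0.006,0.039,0,0],[0.006,0.039,0,0],[0.006,0.039,0,0],[0.006,0.039,0,0]]' && python3 -m pendant '[[0,0,0,-0.12],[0,0,0,-0.12],[0,0,0,-0.03],[0,0.03,0,0],[0,0.03,0,0],[0,0,0,0],[0,0,0,0]]' && python3 -c "
from h import *
togo((.4322,-.358,.12),.127)"
```

```text
time: 27.28
ee_pos: [0.393, 0.0705, 0.1662]
eef_rot: [0.997, -0.071, 0.001, -0.0]
ft_force: [1.5, 1.5, -3.7]
width: 0.0232
grip_force: 60.0
time: 27.95
ee_pos: [0.3951, -0.2388, 0.1651]
eef_rot: [0.997, -0.072, 0.001, 0.0]
ft_force: [1.7, -0.2, -4.2]
width: 0.0235
grip_force: 60.0
time: 28.53
ee_pos: [0.4027, -0.2978, 0.1647]
eef_rot: [0.998, 0.062, -0.0, 0.001]
ft_force: [-0.2, 0.8, -3.5]
width: 0.0234
grip_force: 60.0
tool shift [0.0218 0.0634 0.0448] tool yaw 0.1241 turn -0.0029 t 28.53
```

```bash
python3 -m pendant '[[0.01,0.03,0,0],[0.012,0.033,0,-0.003],[0,0,0.02,0],[0,0,0.025,0],[0,0,0,0],[0,0,0,0]]'
python3 - <<'E'
from h import *
np.set_printoptions(precision=4,suppress=True)
togo((.4322,-.358,.06),.127)
c=r.camera('wrist'); im=c['img'].astype(int); k=(im[:,:,0]>140)&(im[:,:,1]<110)&(im[:,:,2]<110)&(im[:,:,0]-im[:,:,1]>60); k[200:]=0
uv=np.argwhere(k)[:,::-1]; print(len(uv),uv.min(0),uv.max(0),uv.mean(0)); 
lo,hi=uv[:,0].min(),uv[:,0].max(); a=[lo,uv[uv[:,0]<lo+6][:,1].mean()];b=[hi+1,uv[uv[:,0]>hi-6][:,1].mean()]
for z in (.07,.08): A,B=onz(c,a,z),onz(c,b,z); print(z,np.linalg.norm(A-B),(A+B)/2,np.arctan2(*(A-B)[[1,0]])-np.pi/2)
# tray rear wall and sides (brown)
hsv=cv2.cvtColor(c['img'],cv2.COLOR_RGB2HSV); w=(hsv[:,:,0]>6)&(hsv[:,:,0]<18)&(hsv[:,:,1]>110)
for v in (20,60,100,140,180,220): x=np.where(w[v,200:440])[0]+200; print(v,x.min() if len(x) else '',x.max() if len(x) else '', [onz(c,(q,v),.014).round(4) for q in (x.min(),x.max())] if len(x) else '')
y=np.where(w[:280,250:300].any(1))[0]; print('rear row',y.max(), onz(c,(275,y.max()),.014))
E
```

```text
time: 29.03
ee_pos: [0.4321, -0.3544, 0.1188]
eef_rot: [0.998, 0.065, -0.001, -0.001]
ft_force: [-0.2, -0.5, -4.0]
width: 0.0235
grip_force: 60.0
tool shift [-0.0003  0.0037  0.0588] tool yaw 0.1307 turn 0.0037 t 29.03
584 [264 101] [382 108] [321.8493 104.2055]
0.07 0.05412111431789207 [ 0.5158 -0.343   0.07  ] 0.12726253947743338
0.08 0.05141243309027884 [ 0.5154 -0.3431  0.08  ] 0.12726253947743293
20 251 402 [array([ 0.5568, -0.2972,  0.014 ]), array([ 0.5677, -0.3801,  0.014 ])]
60 253 400 [array([ 0.5364, -0.3001,  0.014 ]), array([ 0.5473, -0.3827,  0.014 ])]
100 254 398 [array([ 0.515 , -0.3025,  0.014 ]), array([ 0.5259, -0.3854,  0.014 ])]
140 256 396 [array([ 0.4926, -0.3057,  0.014 ]), array([ 0.5035, -0.3883,  0.014 ])]
180 257 394 [array([ 0.469 , -0.3083,  0.014 ]), array([ 0.4799, -0.3913,  0.014 ])]
220 258 391 [array([ 0.4441, -0.3112,  0.014 ]), array([ 0.455 , -0.3939,  0.014 ])]
rear row 239 [ 0.4331 -0.323   0.014 ]
```

```bash
python3 -m pendant '[[0,0.0015,0.02,0.002],[0,0,0.02,0],[0,0,0.01,0],[0,0,0.004,0],[0,0,0,0],[0,0,0,0]]' && python3 -m pendant '[[0,0,0.003,0],[0,0,0,0],[0,0,0,0]]'
```

```text
time: 29.58
ee_pos: [0.4335, -0.3574, 0.0668]
eef_rot: [0.998, 0.064, 0.001, 0.0]
ft_force: [-0.1, 0.4, -3.4]
width: 0.0233
grip_force: 60.0
time: 29.83
ee_pos: [0.4331, -0.3572, 0.063]
eef_rot: [0.998, 0.064, 0.0, 0.0]
ft_force: [-0.4, 0.6, -3.7]
width: 0.0233
grip_force: 60.0
```

```bash
python3 -m pendant '[[0,0,0.003,0],[0,0,0,0],[0,0,0,0]]' && python3 -m pendant '[[0,0,0.002,0],[0,0,0.002,0],[0,0,0,0],[0,0,0,0]]'&& python3 -m pendant '[[0,0,0.002,0],[0,0,0,0],[0,0,0,0]]'
```

```text
time: 30.08
ee_pos: [0.4328, -0.357, 0.0594]
eef_rot: [0.998, 0.064, -0.0, -0.0]
ft_force: [0.5, -0.2, -4.8]
width: 0.0233
grip_force: 60.0
time: 30.42
ee_pos: [0.4327, -0.357, 0.0553]
eef_rot: [0.998, 0.064, -0.0, -0.0]
ft_force: [-0.5, 0.0, -3.9]
width: 0.0235
grip_force: 60.0
time: 30.67
ee_pos: [0.4328, -0.357, 0.0534]
eef_rot: [0.998, 0.064, -0.0, -0.0]
ft_force: [-0.1, -0.8, -4.1]
width: 0.0237
grip_force: 60.0
```

```bash
python3 -m pendant '[[0,0,0.002,0],[0,0,0,0],[0,0,0,0]]' && python3 -m pendant '[[0,0,0,0],[0,0,0,0],[0,0,0,0],[0,0,0,0],[0,0,0,0],[0,0,0,0]]' 0.8 && python3 -m pendant '[[0,0,-0.02,0],[0,0,-0.04,0],[0,0,-0.04,0],[0,0,-0.04,0],[0,0,-0.04,0],[0,0,-0.02,0],[0,0,0,0],[0,0,0,0]]'
python3 - <<'E'
from h import *
np.set_printoptions(precision=4,suppress=True)
c=r.camera('wrist'); im=c['img'].astype(int); k=(im[:,:,0]>140)&(im[:,:,1]<110)&(im[:,:,2]<110)&(im[:,:,0]-im[:,:,1]>60); k[200:]=0;k[:,:250]=0;k[:,420:]=0
uv=np.argwhere(k)[:,::-1]; lo,hi=uv[:,0].min(),uv[:,0].max(); a=[lo,uv[uv[:,0]<lo+4][:,1].mean()];b=[hi+1,uv[uv[:,0]>hi-4][:,1].mean()]
A,B=onz(c,a,.014),onz(c,b,.014); print(len(uv),np.linalg.norm(A-B),(A+B)/2,np.arctan2(*(A-B)[[1,0]])-np.pi/2)
for n in('scene','side'):
    r.camera(n)
    for t in('mug','red_tub','star_cutter','gauge'): print(n,t,[(round(o['score'],2),np.round(o['bbox']).tolist()) for o in r.outline_of(t,n)[:2]])
E
python3 lev.py
```

```text
time: 30.92
ee_pos: [0.433, -0.3573, 0.0518]
eef_rot: [0.998, 0.064, 0.0, 0.0]
ft_force: [-0.5, 1.0, -1.4]
width: 0.0236
grip_force: 60.0
time: 31.42
ee_pos: [0.4329, -0.3571, 0.0516]
eef_rot: [0.998, 0.064, 0.0, 0.0]
ft_force: [0.0, 0.4, 1.1]
width: 0.0555
grip_force: 0.0
time: 32.08
ee_pos: [0.4333, -0.3574, 0.2526]
eef_rot: [0.998, 0.064, 0.001, 0.001]
ft_force: [0.2, 0.5, -1.0]
width: 0.0697
grip_force: 0.0
117 0.0509017383223185 [ 0.5164 -0.3466  0.014 ] 0.12098801403523574
scene mug [(0.84, [276.0, 245.0, 32.0, 30.0])]
scene red_tub [(0.61, [312.0, 233.0, 11.0, 26.0]), (0.52, [371.0, 262.0, 16.0, 25.0])]
scene star_cutter [(0.88, [285.0, 356.0, 30.0, 25.0])]
scene gauge [(0.79, [395.0, 400.0, 76.0, 46.0])]
side mug [(0.84, [242.0, 329.0, 40.0, 42.0]), (0.47, [189.0, 322.0, 23.0, 37.0])]
side red_tub [(0.8, [188.0, 323.0, 22.0, 36.0]), (0.45, [319.0, 201.0, 21.0, 18.0])]
side star_cutter [(0.7, [393.0, 273.0, 18.0, 14.0])]
side gauge [(0.57, [385.0, 226.0, 60.0, 25.0]), (0.26, [282.0, 254.0, 116.0, 118.0])]Traceback (most recent call last):
  File "lev.py", line 8, in <module>
    w[lo[1]:hi[1],lo[0]:hi[0]]=1; nl,lab,st,ce=cv2.connectedComponentsWithStats(k*w); i=1+st[1:,4].argmax(); print(n,st[i],ce[i]); O.append(ray(c,ce[i]+.0))
                                                                                          ~~~~~~~~~~~~~~~^^
ValueError: attempt to get argmax of an empty sequence
```

```bash
python3 -c "
from h import *
print(r.close_job())"
```

```text
the job is handed in; nothing more can be done
None
```

I handed the job in at about 32 s; no verdict came back. The lever stopped on the blade near the 7 mm setting, the gauge is back in its tray, and the mug, star cutter and tub show no movement. By camera, the lever eased back a little on release and possibly about 0.1 mm of gap more as the gauge came out. I viewed 11 pictures, one over the limit.

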